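# Tilt the rolling pin out of the utensil well

### The job

Pick up the rice paddle that was left lying across the open utensil well, lay it on the round bamboo tray and let go of it. Then take the rolling pin out through the opening: it is longer than the opening and its tail end lies under the fixed steel deck, so tip its free end up and draw it out diagonally, without forcing it against the cabinet. Finish while holding the pin motionless in the gripper, all of it at least 80 mm above the cabinet's top and touching nothing else; do not press the soap dispenser, swing the flap or disturb the other things on the slab.

Things in the scene. Friction and masses are not known exactly. Their poses are not given: they have to be found in the camera images.
- cabinet: low fixed utensil cabinet on the slab, dark wood walls, grey floor; 210 (x) x 396 (y) x 74 mm high. Origin: centre of its underside; x to its back, y along its length towards its open end, z up. Its well lies inside 8 mm walls: floor at z = 6 mm, |x| < 97 mm, |y| < 190 mm, rims at 74 mm
- deck_edge (a point): middle of the free edge of the brushed-steel deck, on its top: cabinet x = 0, y = -35, z = 74 mm. The fixed deck (6 mm thick, underside at z = 68 mm) covers the well on the -y side of this edge, to y = -190 mm; on the +y side the top is open, 225 mm long (to the end wall at y = +190 mm) and 194 mm wide
- pin_head (a point): centre of the end face of the rolling pin that lies in the open part of the well. The pin is a plain pale wood dowel, 310 mm long, 30 mm diameter over its middle 170 mm, tapering to 20 mm at the ends, about 0.16 kg; it lies loose on the well floor (axis 15 mm above it) roughly along the cabinet's y and can roll
- pin_tail (a point): centre of the pin's other end face, which lies under the steel deck
- pin: the rolling pin; origin at its middle, on its axis; x runs along it from tail to head (it may be rolled by any angle about x)
- paddle: bamboo rice paddle lying flat across the open well, its two ends resting on the front and back rims; 240 mm long, 60 g. Origin on its underside, axes: x along it from handle to blade, z up. Handle 22 mm wide, 12 mm thick, x = -125 to +30 mm; blade 60 mm wide, 7 mm thick, x = +29 to +115 mm
- paddle_grip (a point): point at the paddle's origin in plan, in the middle of the handle's thickness (6 mm above the underside), near its balance point
- tray: round bamboo tray standing loose on the slab; origin: centre of its underside; 296 mm across the rim, rim 18 mm high, inner floor 6 mm above the slab and about 268 mm across; 0.5 kg
- flap (a joint): steel flap (210 x 223 mm) hinged on the back rim of the open part, swung back flat behind the cabinet, away from the opening: 0 is closed, about 3 rad is as found; a stiff hinge that stays where it is left
- pump (a joint): push dispenser of brushed steel bolted on the deck, at cabinet x = 15, y = -135 mm; its head reaches 140 mm above the slab, its spout points to cabinet -y. Value: how far the head is pushed down, 0 to 14 mm (springs back; about 1 to 8 N)
- board: white plastic cutting board 280 x 180 x 12 mm lying on the slab, leave alone; origin: centre of its underside
- chopstick_a: stainless chopstick 230 mm long, 6 mm thick, on the cutting board, leave alone; origin: under its middle, x along it
- chopstick_b: second stainless chopstick on the cutting board, leave alone
- bowl: blue glazed bowl, 100 mm across, 55 mm high, leave alone; origin: centre of its underside
- sauce: amber sauce bottle, 62 mm diameter, 200 mm high, leave alone; origin: centre of its underside
- jar: glass jar with green cap, 72 mm diameter, 100 mm high, leave alone; origin: centre of its underside
Things that resemble listed ones, but are neither listed nor needed, are in the scene too. Of the things that look like the paddle, the largest one is meant.

How it is judged:
On the way, in this order (a step that is already met when the one before it is completed fails the run):
1. the paddle lies on the bamboo tray, let go (horizontal distance between paddle and tray below 0.07 m and height (world z) of paddle below 0.045 m and contact force between paddle and tray above 0.1 N and contact force between paddle and the fingers below 0.1 N and angle between paddle's own z axis and vertical below 0.3 rad), for 0.2 s.
2. the pin's head is tipped up out of the opening while its tail is still below the deck (z of pin_head in the frame of cabinet above 0.085 m and z of pin_tail in the frame of cabinet below 0.07 m and y of pin_tail in the frame of cabinet below -0.035 m), for 0.02 s.
At the end, for the whole second after the job is handed in: The paddle lies flat on the tray, its origin within 70 mm of the tray's centre, released and at rest; the pin is held in the fingers, still, touching no part of the cabinet or the bottle, both ends higher than 150 mm above the slab (all of step 1 and linear speed of paddle below 0.03 m/s and height (world z) of each of pin_head, pin_tail above 0.15 m and contact force between pin and the fingers above 2 N and contact force between pin and cabinet below 0.1 N and contact force between pin and sauce below 0.1 N and linear speed of pin below 0.05 m/s and angular speed of pin below 0.3 rad/s); the arm keeps its last pose, push and grip.
It fails at once if a bystander on the slab is pushed more than 30 mm (distance of any of board, chopstick_a, chopstick_b, bowl, sauce, jar from where it was at the start of the episode above 0.03 m).
It fails at once if the flap is knocked round by more than about 30 degrees (value of joint flap below 2.4 rad).
It fails at once if the soap dispenser is pressed (value of joint pump above 0.006 m).
It fails at once if the pin is forced against the cabinet with more than 40 N (contact force between pin and cabinet above 40 N).
It also fails if it takes over 54 s, if anything falls off the work surface, if the arm or the gripper's body presses on something with over 40 N, if the wrist force passes 120 N, or if a joint passes its speed limit or range.

### The arm

A 6-joint arm with a two-finger parallel gripper is mounted at the origin on the work surface. World frame = base frame: x ahead of the robot, y to its left, z up, the work surface at z = 0. Lengths are in m, angles in rad, forces in N, time in s.
With the tool pointing down it reaches from about 0.35 to 0.775 m from the base axis. Payload 5.5 kg.
Tool frame: the origin (TCP) lies at the very end of the fingers, on their centre line; the grasp point (between the pads) lies 19 mm behind it; z points along the fingers, y is the line along which they close (so a half turn about z gives the same grasp; the last joint's range is limited). The gripper opens to 85 mm and grips with 20 to 120 N. Pads are 22 mm wide; open, the fingers measure 114 mm over their backs; the gripper's body (76 mm by 85 mm) begins 54 mm behind the grasp point. The pads swing forward as they close: fully open they stand 13 mm farther back than shut.
Start: joints at [1.157, 0.313, 0.046, 1.304, 0, 1.431], TCP at [0.156, 0.554, 0.196] pointing down, gripper open.
Joint ranges: [-2.76, 2.76], [-0.86, 1.69], [-1.03, 1.26], [-2.2, 2.34], [-1.47, 1.5], [-3.14, 3.14]. Speed limits (rad/s): [2.57, 2.57, 3.14, 3.14, 3.14, 3.14].

### API

Orientations are given as a unit quaternion [w, x, y, z].
In Python, from cell import arm gives the robot as it stands.
- The arm moves only by the tool carry_out, never from a script. Its argument "commands" is a list of rows, each a list of 7 numbers: the shift along the world's x, y, z in cm, then the turn, a rotation vector about the world's x, y, z in degrees, then the closure, from -1 (fully open) to 1 (shut). A call has 1 to 12 rows; each row shifts and turns the commanded pose from where the row before left it; what a row does not reach is not made up. A row lasts 1/10 s, in which the tool goes at most 50 mm and 8.59 degrees, less where a joint would pass 70% of its speed; a pose out of reach is approached as far as the arm can. A call is refused whole if a number of a shift passes 5 or a number of a turn 8.59, either way. A call with a gripper value outside its range is refused whole. The fingers move at their own pace and stop on an object; "grip_force" is the grip in N (left out, the last holds). Time passes only in rows, so rows that do not move let the fingers close. It gives the time, the measured TCP pose, the force, the opening and the grip force at its end, in the units of the state.
- arm.sense(): the state, without advancing time (a new reading comes with each control period).
- arm.capture(name): name is "scene" or "top"; returns (picture, depth): 384x512x3 uint8, blue, green, red; 384x512 float32, m along the optical axis (not along the pixel's ray), 0 where there is no reading.
- arm.camera_info(name): a dict with "mtx" (3x3 intrinsics, pixels), "rvec" (rotation vector, rad) and "tvec" (3), from world to camera coordinates, as OpenCV has them. Camera axes: x right, y down, z forward; pixel columns grow to the right and rows downward; lengths in m; the calibration is good to about 2 mm. A picture is of the moment at which its call begins. camera_info takes no time and is no camera call.
- arm.close_job(): hands the job in; it is judged then, once.
The state is a dict: "t": time; "q": joint angles; "joint_velocities": joint speeds; "joint_efforts": joint torques, N m; "position": TCP position; "tool_rot": TCP orientation; "contact_force": force on the tool from outside, world axes, zero at the start; "torque": the same for the moment, N m; "finger_gap": finger opening in m; "gripper_force": force on a finger pad.
Only numpy, scipy, OpenCV 4.12 (cv2) and the standard library are available. Lean on these libraries where they do the work, as an engineer would, in place of code of your own. Each camera call takes 0.05 s, during which the arm holds its last target. There are 200 camera calls.

## Working session

There is one attempt and no reset: what is moved stays moved. The work goes in short steps, Python scripts to look and compute and a tool call to move; the robot and the scene stay as the last step left them, time stands still between calls to the robot, and variables do not carry over. Pictures are saved under pics/ and viewed, at most 10 in all, crops included, and the job is handed in when it is done.

Besides the shell and the picture viewer there is one more tool, called as name(argument=value, ...) on one line, values as JSON. carry_out: Moves the arm, as the interface text tells. Its arguments: {"type":"object","properties":{"commands":{"type":"array"},"grip_force":{"type":"number"}},"required":["commands"]}

```bash
mkdir -p pics; ls
cat > h.py <<'E'
import numpy as np, cv2
from cell import arm
def cam(n):
    c=arm.camera_info(n); K=np.array(c["mtx"],float); R=cv2.Rodrigues(np.array(c["rvec"],float))[0]; t=np.array(c["tvec"],float).ravel(); return K,R,t
def pts(n,depth):
    K,R,t=cam(n); v,u=np.mgrid[:depth.shape[0],:depth.shape[1]]
    p=np.stack([(u-K[0,2])/K[0,0]*depth,(v-K[1,2])/K[1,1]*depth,depth],-1)
    return (p-t)@R
def plane(n,uv,z):
    K,R,t=cam(n); o=-R.T@t; d=R.T@np.linalg.inv(K)@np.array([uv[0],uv[1],1.]); return o+d*(z-o[2])/d[2]
def proj(n,P):
    K,R,t=cam(n); q=K@(R@np.array(P)+t); return q[:2]/q[2]
E
python3 - <<'E'
from h import *
for n in ("scene","top"):
    im,d=arm.capture(n); np.savez(n+"0.npz",im=im,d=d); cv2.imwrite(f"pics/{n}0.png",im)
    K,R,t=cam(n); print(n,K[0,0],(-R.T@t).round(3))
print(arm.sense())
E
```

```text
pics
scene 392.08470507049554 [ 1.167 -0.52   0.876]
top 436.8664802582177 [ 0.406 -0.018  1.291]
{'t': 0.1, 'q': array([1.15737617e+00, 3.13944771e-01, 4.50500242e-02, 1.30361480e+00,
       1.74647131e-05, 1.43120864e+00]), 'joint_velocities': array([ 0.00038863, -0.00157472,  0.00156916, -0.00235862,  0.00202423,
       -0.00035448]), 'joint_efforts': array([ 3.24004279e-03, -4.81725848e+01,  2.99243349e+01,  1.27127609e-02,
       -9.47747685e-05, -8.09081570e-06]), 'position': array([0.15527027, 0.55307638, 0.19506963]), 'tool_rot': array([-2.42250730e-04,  1.36488822e-01,  9.90641241e-01, -8.21690673e-04]), 'contact_force': array([ 0.0410554 , -0.15143896,  0.33551841]), 'torque': array([-0.0374313 , -0.03231726, -0.01988063]), 'gripper_force': 0.0, 'finger_gap': 0.08532785590958099}
```

View pics/scene0.png

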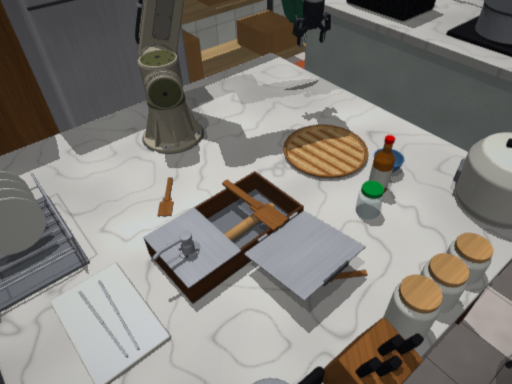

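View pics/top0.png

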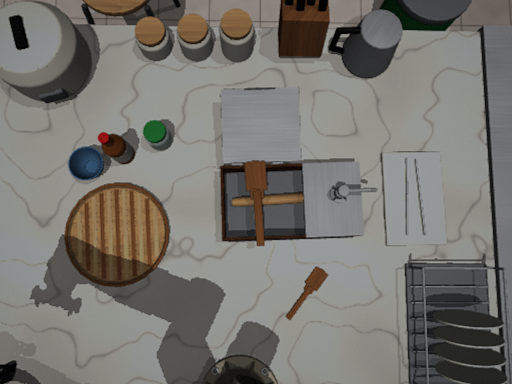

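The scene picture shows the well with the paddle across it, and the pin under it running below the deck. Paddle candidates in the top view are the one across the well (258,200), a small spatula on the slab (307,293), and a handle under the flap (scene 345,273). I choose (258,200), the largest, and check it in a crop. The tray is at (118,234) and the pin head at about (233,201).

Run:
```python
from h import *
z=np.load("top0.npz"); im,d=z["im"],z["d"]; P=pts("top",d)
cv2.imwrite("pics/crop.png",cv2.resize(im[150:255,205:395],None,fx=4,fy=4,interpolation=cv2.INTER_CUBIC))
np.set_printoptions(precision=4,suppress=True)
for uv in [(258,180),(259,210),(261,240),(235,201),(245,201),(285,199),(300,199),(230,225),(290,225),(330,220),(224,200),(118,234),(118,186),(260,120),(345,190),(370,190),(413,200),(114,145),(155,132),(86,163)]:
    print(uv,P[uv[1],uv[0]])
# cabinet: depth points 0.06..0.09 near
m=(P[...,2]>.066)&(P[...,2]<.082)
m[:160]=0;m[245:]=0;m[:,:215]=0;m[:,370:]=0
ys,xs=np.nonzero(m); r=cv2.minAreaRect(P[m][:,:2].astype(np.float32)); print("cab",r, P[m][:,2].mean())
hsv=cv2.cvtColor(im,cv2.COLOR_BGR2HSV)
for n,(u,v) in dict(paddle=(258,180),handle=(261,235),pin=(245,201),tray=(118,234),wood=(224,200)).items(): print(n,hsv[v,u],im[v,u])
# tray
m=(hsv[...,1]>60)&(hsv[...,0]<30); m[:170]=0;m[300:]=0;m[:,190:]=0
c=max(cv2.findContours(m.astype(np.uint8),0,2)[0],key=cv2.contourArea); e=cv2.fitEllipse(c); print(e, plane("top",e[0],.018))
```

```text
(258, 180) [ 0.6002 -0.047   0.08  ]
(259, 210) [ 0.5149 -0.0501  0.0896]
(261, 240) [ 0.4327 -0.0562  0.0892]
(235, 201) [0.5456 0.0181 0.0324]
(245, 201) [ 0.5455 -0.0109  0.0354]
(285, 199) [ 0.5526 -0.1268  0.0344]
(300, 199) [ 0.5534 -0.1707  0.0319]
(230, 225) [0.4775 0.0325 0.0067]
(290, 225) [ 0.479  -0.1436  0.0083]
(330, 220) [ 0.49   -0.2488  0.0767]
(224, 200) [0.5451 0.0484 0.0595]
(118, 234) [0.4485 0.3575 0.006 ]
(118, 186) [0.5886 0.3623 0.013 ]
(260, 120) [ 0.7729 -0.0513  0.0835]
(345, 190) [ 0.566  -0.278   0.1411]
(370, 190) [ 0.5669 -0.3455  0.1397]
(413, 200) [ 0.5557 -0.508   0.0159]
(114, 145) [0.6792 0.3381 0.1478]
(155, 132) [0.7299 0.2421 0.0974]
(86, 163) [0.6574 0.4619 0.0064]
cab ((0.5436862111091614, -0.14329136908054352), (0.2357781082391739, 0.3996986448764801), 0.7631598114967346) 0.07535904333928216
paddle [ 13 167 101] [ 35  63 101]
handle [ 12 167 104] [ 36  64 104]
pin [ 15 130 143] [ 70 107 143]
tray [ 12 169 101] [ 34  61 101]
wood [15 68 15] [11 13 15]
((116.36481475830078, 234.3270721435547), (100.81126403808594, 105.33561706542969), 48.72604751586914) [0.4472 0.3586 0.018 ]
```

View pics/crop.png

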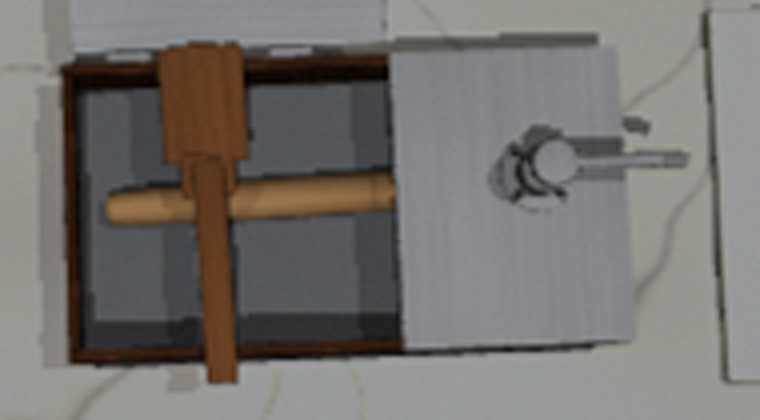

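The crop confirms it: wide blade at the top (200,105), handle end at (222,382), resting across both rims, with the pin under it from (107,208) to (395,188) at the deck edge. Next I check heights in the second view and get the exact axes.

```bash
cat >> h.py <<'E'
def big(m):
    n,l,s,c=cv2.connectedComponentsWithStats(m.astype(np.uint8)); return l==1+np.argmax(s[1:,4])
def axis(p):
    c=p.mean(0); w,v=np.linalg.eigh(np.cov((p-c).T)); a=v[:,-1]; s=(p-c)@a; return c,a,s
E
python3 - <<'E'
from h import *
np.set_printoptions(precision=4,suppress=True)
z=np.load("top0.npz"); im,d=z["im"],z["d"]; P=pts("top",d); hsv=cv2.cvtColor(im,cv2.COLOR_BGR2HSV)
roi=np.zeros(d.shape,bool); roi[155:250,215:306]=1
H,S,V=hsv[...,0],hsv[...,1],hsv[...,2]
pm=big(roi&(S>110)&(P[...,2]>.07)&(V>55)); pin=roi&(S>90)&(P[...,2]<.045)&(P[...,2]>.015)&(V>60)
vs=np.nonzero(pm)[0]; print("paddle rows",vs.min(),vs.max())
v,u=np.nonzero(pm); q=np.array([plane("top",(a,b),.084) for a,b in zip(u,v)])[:,:2]
h=q[:,0]<.52; c,a,s=axis(q[h]); print("handle c,axis",c,a,"ends x",q[:,0].min(),q[:,0].max(),"z",np.median(P[pm][P[pm][:,0]<.5,2]))
c,a,s=axis(P[pin][:,:2]); print("pin",pin.sum(),c,a,s.min(),s.max(),P[pin][:,2].max(), "head",c+a*s.min(),c+a*s.max())
z=np.load("scene0.npz"); im2,d2=z["im"],z["d"]; P2=pts("scene",d2); hs=cv2.cvtColor(im2,cv2.COLOR_BGR2HSV)
X,Y,Z=P2[...,0],P2[...,1],P2[...,2]
m=(hs[...,1]>110)&(abs(Y+.05)<.03)&(X>.42)&(X<.51)&(Z>.078); print("scene handle",m.sum(),np.median(P2[m],0),np.percentile(Z[m],90))
m=(hs[...,1]>90)&(hs[...,2]>60)&(Y>-.17)&(Y<.03)&(X>.5)&(X<.6)&(Z<.05)&(Z>.015)
print("scene pin",m.sum(),np.median(P2[m],0),np.percentile(Z[m],95),"maxY",Y[m].max())
m=(np.hypot(X-.447,Y-.359)<.1); print("tray floor",np.median(Z[m]))
m=(np.hypot(P[...,0]-.447,P[...,1]-.359)<.1); print("tray floor top",np.median(P[m][:,2]))
E
```

```text
paddle rows 161 245
handle c,axis [ 0.4691 -0.0507] [-0.9977 -0.0673] ends x 0.41904503175205376 0.6538520221227727 z 0.086288488973951
pin 556 [ 0.5508 -0.0818] [-0.0732  0.9973] -0.09776574918018406 0.109359557459065 0.04243052251107522 head [ 0.558  -0.1793] [0.5428 0.0272]
scene handle 167 [ 0.4709 -0.0542  0.0869] 0.08898747151275886
scene pin 354 [ 0.5606 -0.0986  0.0341] 0.038637350776797086 maxY 0.02730901161773904
tray floor 0.007856576611430206
tray floor top 0.006261136886033237
```

carry_out(commands=[[2.1,-3.3,-0.2,0,0,1.1,-1],[2.1,-3.3,-0.2,0,0,1.1,-1],[2.1,-3.3,-0.2,0,0,1.1,-1],[2.1,-3.3,-0.2,0,0,1.1,-1],[2.1,-3.3,-0.2,0,0,1.1,-1],[2.1,-3.3,-0.2,0,0,1.1,-1],[2.1,-3.3,-0.2,0,0,1.1,-1],[2.1,-3.3,-0.2,0,0,1.1,-1],[2.1,-3.3,-0.2,0,0,1.1,-1],[2.1,-3.3,-0.2,0,0,1.1,-1],[2.1,-3.3,-0.2,0,0,1.1,-1],[2.1,-3.3,-0.2,0,0,1.1,-1]])

```text
t: 1.3
position: [0.4078, 0.1561, 0.1716]
tool_rot: [-0.0, 0.021, 1.0, 0.0]
contact_force: [1.1, 1.0, 0.3]
finger_gap: 0.0854
gripper_force: 0.0
```

carry_out(commands=[[2.1,-3.3,-0.4,0,0,1.1,-1],[2.1,-3.3,-0.4,0,0,1.1,-1],[2.1,-3.4,-0.4,0,0,1.1,-1],[2.1,-3.4,-0.4,0,0,1.1,-1],[2.1,-3.4,-0.4,0,0,1.1,-1],[2.1,-3.4,-0.4,0,0,1.1,-1],[0,0,0,0,0,0,-1],[0,0,0,0,0,0,-1]])

```text
t: 2.1
position: [0.533, -0.045, 0.147]
tool_rot: [-0.001, -0.035, 0.999, 0.0]
contact_force: [-0.3, 0.4, -0.8]
finger_gap: 0.0854
gripper_force: 0.0
```

carry_out(commands=[[0.5,-0.2,-2,0,0,0,-1],[0,0,-2,0,0,0,-1],[0,0,-2,0,0,0,-1],[0,0,-1.4,0,0,0,-1],[0,0,-1,0,0,0,-1],[0,0,0,0,0,0,-1],[0,0,0,0,0,0,0.3],[0,0,0,0,0,0,0.8],[0,0,0,0,0,0,1],[0,0,0,0,0,0,1],[0,0,0,0,0,0,1],[0,0,0,0,0,0,1]], grip_force=40)

```text
t: 3.3
position: [0.5386, -0.0465, 0.0641]
tool_rot: [0.0, -0.036, 0.999, 0.0]
contact_force: [1.0, 0.7, -0.3]
finger_gap: 0.0002
gripper_force: 0.0
```

The fingers shut on nothing, so I look again.

Run:
```python
from h import *
a,_=arm.capture("scene"); b,_=arm.capture("top"); 
cv2.imwrite("pics/miss.png",np.vstack([cv2.resize(a[165:295,130:330],None,fx=3,fy=3)[:300+60],cv2.resize(b[150:230,205:405],None,fx=3,fy=3)]))
```

```text
(no output)
```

View pics/miss.png

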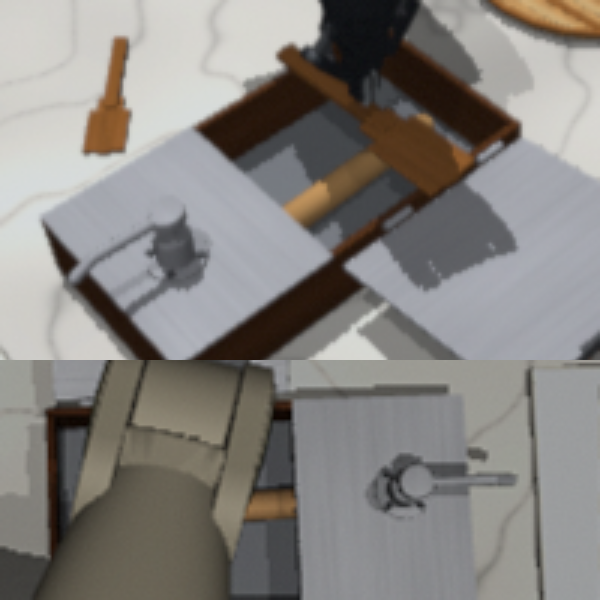

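The paddle still lies across the well, and the shut fingers sit at its handle/blade junction at about (370,95). I measure where it is now.

Run:
```python
from h import *
np.set_printoptions(precision=4,suppress=True)
print(arm.sense()["position"],arm.sense()["contact_force"],proj("scene",arm.sense()["position"]))
z=np.load("scene0.npz"); new=arm.capture("scene")
for im,d in ((z["im"],z["d"]),new):
    P=pts("scene",d); hs=cv2.cvtColor(im,cv2.COLOR_BGR2HSV); X,Y,Z=P[...,0],P[...,1],P[...,2]
    m=(hs[...,1]>110)&(hs[...,2]>50)&(Z>.07)&(Z<.1)&(X>.41)&(X<.66)&(Y>-.13)&(Y<.03)
    for lo in np.arange(.41,.66,.025):
        k=m&(X>lo)&(X<lo+.025); print(lo.round(3),k.sum(),P[k].mean(0) if k.any() else 0, np.percentile(Y[k],[5,95]) if k.any() else 0)
```

```text
[ 0.5385 -0.0464  0.064 ] [-0.1398 -0.0444  0.4113] [251.4659 206.1539]
0.41 18 [ 0.4289 -0.0571  0.0868] [-0.0639 -0.0475]
0.435 100 [ 0.4452 -0.0539  0.0799] [-0.1165  0.0155]
0.46 55 [ 0.4725 -0.053   0.086 ] [-0.0612 -0.0424]
0.485 55 [ 0.4975 -0.0511  0.0859] [-0.0595 -0.0399]
0.51 53 [ 0.5224 -0.0493  0.0867] [-0.0577 -0.0397]
0.535 66 [ 0.5489 -0.048   0.0858] [-0.0605 -0.0321]
0.56 114 [ 0.5737 -0.0441  0.0834] [-0.0653 -0.019 ]
0.585 147 [ 0.597  -0.0432  0.0819] [-0.0692 -0.0155]
0.61 143 [ 0.6222 -0.0416  0.0821] [-0.067  -0.0147]
0.635 205 [ 0.645  -0.0475  0.0796] [-0.1145  0.013 ]
0.66 0 0 0
0.41 15 [ 0.4293 -0.0576  0.0871] [-0.0646 -0.0494]
0.435 67 [ 0.4467 -0.0759  0.0814] [-0.1229 -0.0518]
0.46 39 [ 0.473  -0.0552  0.0856] [-0.061  -0.0474]
0.485 53 [ 0.4975 -0.0528  0.0857] [-0.0601 -0.0421]
0.51 32 [ 0.5224 -0.0531  0.0854] [-0.0581 -0.0473]
0.535 63 [ 0.5491 -0.0486  0.0855] [-0.0604 -0.035 ]
0.56 120 [ 0.5743 -0.0454  0.0835] [-0.0678 -0.0187]
0.585 141 [ 0.5977 -0.0434  0.0821] [-0.0686 -0.0156]
0.61 144 [ 0.6223 -0.0417  0.0819] [-0.0678 -0.0157]
0.635 182 [ 0.645  -0.0426  0.08  ] [-0.1204  0.0154]
0.66 0 0 0
```

Run:
```python
from h import *
np.set_printoptions(precision=4,suppress=True)
im,d=arm.capture("scene"); P=pts("scene",d)
for v in range(180,212,2):
    print(v,[(tuple(P[v,u].round(3).tolist()),int(im[v,u].mean())) for u in (249,252,255)])
cv2.imwrite("pics/tip.png",cv2.resize(im[160:225,205:305],None,fx=8,fy=8,interpolation=cv2.INTER_CUBIC))
```

```text
180 [((0.554, -0.063, 0.186), 16), ((0.556, -0.054, 0.182), 17), ((0.551, -0.04, 0.17), 15)]
182 [((0.554, -0.063, 0.179), 18), ((0.553, -0.052, 0.172), 17), ((0.55, -0.04, 0.162), 17)]
184 [((0.552, -0.061, 0.169), 18), ((0.557, -0.055, 0.169), 19), ((0.551, -0.041, 0.156), 19)]
186 [((0.551, -0.061, 0.161), 14), ((0.551, -0.051, 0.155), 16), ((0.55, -0.04, 0.148), 16)]
188 [((0.549, -0.06, 0.152), 15), ((0.549, -0.05, 0.146), 20), ((0.551, -0.041, 0.142), 31)]
190 [((0.546, -0.058, 0.141), 16), ((0.553, -0.053, 0.143), 40), ((0.551, -0.042, 0.135), 54)]
192 [((0.547, -0.059, 0.135), 19), ((0.552, -0.052, 0.134), 64), ((0.55, -0.041, 0.126), 54)]
194 [((0.545, -0.058, 0.125), 17), ((0.551, -0.052, 0.125), 67), ((0.549, -0.04, 0.116), 56)]
196 [((0.547, -0.06, 0.12), 18), ((0.55, -0.052, 0.117), 69), ((0.549, -0.041, 0.109), 68)]
198 [((0.545, -0.059, 0.11), 24), ((0.552, -0.054, 0.112), 68), ((0.474, 0.018, 0.007), 68)]
200 [((0.533, -0.05, 0.088), 42), ((0.537, -0.042, 0.085), 53), ((0.543, -0.036, 0.086), 47)]
202 [((0.539, -0.055, 0.086), 42), ((0.544, -0.048, 0.086), 40), ((0.549, -0.041, 0.086), 49)]
204 [((0.54, -0.056, 0.08), 42), ((0.551, -0.053, 0.087), 51), ((0.556, -0.047, 0.087), 53)]
206 [((0.49, -0.02, 0.009), 53), ((0.556, -0.057, 0.085), 54), ((0.562, -0.052, 0.087), 52)]
208 [((0.495, -0.023, 0.006), 52), ((0.56, -0.061, 0.083), 55), ((0.565, -0.054, 0.083), 53)]
210 [((0.502, -0.029, 0.007), 55), ((0.509, -0.023, 0.008), 51), ((0.573, -0.061, 0.085), 55)]
```

View pics/tip.png

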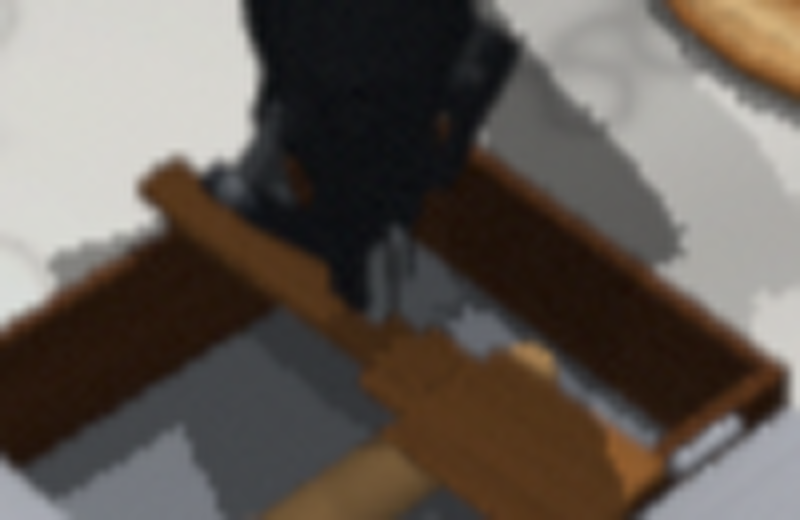

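The crop shows the closed pads (380,270) ending clear above the handle. Depth puts the tips at z ≈ 0.105, while the reported TCP is 0.064. I check the tips' true height against the first frame.

Run:
```python
from h import *
np.set_printoptions(precision=4,suppress=True)
z=np.load("scene0.npz"); P=pts("scene",z["d"]); r=np.array([.1553,.5531,.195])
m=(np.hypot(P[...,0]-r[0],P[...,1]-r[1])<.12)&(P[...,2]>.12)&(P[...,2]<.35)
p=P[m]; print(m.sum(),np.sort(p[:,2])[:30:3]); lo=p[p[:,2]<p[:,2].min()+.03]; print(lo.mean(0),lo.min(0),lo.max(0))
im,d=arm.capture("scene"); P=pts("scene",d); m=(np.hypot(P[...,0]-.5385,P[...,1]+.0465)<.03)&(P[...,2]>.092)
p=P[m]; print(np.sort(p[:,2])[:30:3])
s=arm.sense(); print(s["q"],s["position"])
```

```text
668 [0.2449 0.2478 0.2493 0.2496 0.2517 0.2527 0.2546 0.2567 0.2572 0.2579]
[0.1606 0.5516 0.2618] [0.1355 0.4944 0.2449] [0.1805 0.6049 0.2748]
[0.1012 0.1066 0.1077 0.1092 0.1101 0.1121 0.1133 0.1141 0.1146 0.1161]
[-0.2346  0.3237 -0.2748  0.9724  0.0001 -0.3063] [ 0.5385 -0.0464  0.0639]
```

The offset was there at the start too (reported 0.195, open tips seen at about 0.245). The real finger ends are about 38 mm above the reported TCP, so I correct for that: open, go 3.9 cm lower and close.

carry_out(commands=[[0,0,0,0,0,0,-1],[0,0,0,0,0,0,-1],[0,0,0,0,0,0,-1],[0,0,0,0,0,0,-1],[0,0,0,0,0,0,-1],[0,-0.1,-1,0,0,0,-1],[0,0,-1,0,0,0,-1],[0,0,-1,0,0,0,-1],[0,0,-0.9,0,0,0,-1],[0,0,0,0,0,0,-1]])

```text
t: 4.55
position: [0.5369, -0.047, 0.0229]
tool_rot: [-0.002, -0.036, 0.999, 0.001]
contact_force: [-1.5, -1.0, 0.1]
finger_gap: 0.0857
gripper_force: 0.0
```

carry_out(commands=[[0,0,0,0,0,0,0],[0,0,0,0,0,0,0.4],[0,0,0,0,0,0,0.8],[0,0,0,0,0,0,1],[0,0,0,0,0,0,1],[0,0,0,0,0,0,1],[0,0,0,0,0,0,1]])

```text
t: 5.25
position: [0.539, -0.0475, 0.0255]
tool_rot: [0.001, -0.036, 0.999, -0.0]
contact_force: [-0.4, 0.1, 4.4]
finger_gap: 0.0212
gripper_force: 40.2
```

carry_out(commands=[[0,0,1,0,0,0,1],[0,0,2,0,0,0,1],[0,0,3,0,0,0,1],[-0.5,1,2,0,0,0,1],[-0.7,3,0,0,0,0,1],[-0.8,3.4,0,0,0,0,1],[-0.8,3.4,0,0,0,0,1],[-0.8,3.4,0,0,0,0,1],[-0.8,3.4,0,0,0,0,1],[-0.8,3.4,0,0,0,0,1],[-0.8,3.4,0,0,0,0,1],[-0.8,3.4,0,0,0,0,1]])

```text
t: 6.45
position: [0.4698, 0.2319, 0.1053]
tool_rot: [-0.0, -0.036, 0.999, -0.0]
contact_force: [0.7, 0.3, -0.8]
finger_gap: 0.0213
gripper_force: 39.6
```

carry_out(commands=[[-0.8,3.4,0,0,0,0,1],[-0.8,3.4,0,0,0,0,1],[-0.6,3.0,0,0,0,0,1],[0,2.2,0,0,0,0,1],[0,1,0,0,0,0,1],[0,0,-2,0,0,0,1],[0,0,-3,0,0,0,1],[0,0,-3,0,0,0,1],[0,0,-3,0,0,0,1],[0,0,-2,0,0,0,1],[0,0,0,0,0,0,1]])

```text
t: 7.55
position: [0.4476, 0.3591, -0.0271]
tool_rot: [-0.001, -0.035, 0.999, -0.001]
contact_force: [-1.2, -0.4, -0.4]
finger_gap: 0.021
gripper_force: 39.6
```

carry_out(commands=[[0,0,-0.3,0,0,0,1],[0,0,0,0,0,0,1],[0,0,0,0,0,0,0.3],[0,0,0,0,0,0,-0.4],[0,0,0,0,0,0,-1],[0,0,0,0,0,0,-1],[0,0,0,0,0,0,-1],[0,0,0,0,0,0,-1]])

```text
t: 8.35
position: [0.4485, 0.3606, -0.028]
tool_rot: [0.0, -0.036, 0.999, 0.0]
contact_force: [-0.8, 0.4, -0.2]
finger_gap: 0.0852
gripper_force: 0.0
```

carry_out(commands=[[0,0,1,0,0,0,-1],[0,0,2,0,0,0,-1],[0,0,3,0,0,0,-1],[0,0,4,0,0,0,-1],[0,0,4,0,0,0,-1],[0,-2,2,0,0,0,-1],[0,-4,0,0,0,-8,-1],[0,-4,0,0,0,-8,-1],[0,-4,0,0,0,-8,-1],[0,-4,0,0,0,-8,-1],[0,-4,0,0,0,-8,-1],[0,-4,0,0,0,-8,-1]])

```text
t: 9.55
position: [0.4484, 0.0992, 0.1329]
tool_rot: [0.001, 0.376, 0.927, 0.0]
contact_force: [0.1, -0.4, -0.7]
finger_gap: 0.0853
gripper_force: 0.0
```

Run:
```python
from h import *
np.set_printoptions(precision=4,suppress=True)
a,d=arm.capture("scene"); b,db=arm.capture("top"); np.savez("top1.npz",im=b,d=db); np.savez("scene1.npz",im=a,d=d)
cv2.imwrite("pics/after.png",np.vstack([a[100:320,100:450],b[130:310,50:400]]))
s=arm.sense(); print(s["position"],s["tool_rot"],s["q"])
```

```text
[0.4486 0.0969 0.1328] [ 0.0007  0.3776  0.926  -0.0004] [ 0.0384  0.1206 -0.3575  1.0918 -0.0012  0.8127]
```

View pics/after.png

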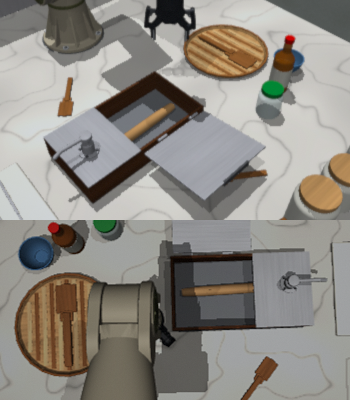

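The paddle lies on the tray (scene part, 225,50), and the pin is now fully visible in the opening (top part, 182–250, 290). I measure the pin axis and the cabinet.

Run:
```python
from h import *
np.set_printoptions(precision=4,suppress=True)
z=np.load("top1.npz"); im,d=z["im"],z["d"]; P=pts("top",d); hsv=cv2.cvtColor(im,cv2.COLOR_BGR2HSV)
m=np.zeros(d.shape,bool); m[175:230,225:306]=1
m=big(m&(hsv[...,1]>80)&(hsv[...,2]>60)&(P[...,2]<.05))
v,u=np.nonzero(m); q=np.array([plane("top",(a,b),.021) for a,b in zip(u,v)])[:,:2]
c,a,s=axis(q); print("top pin",c,a,np.degrees(np.arctan2(a[1],a[0])),c+a*s.min(),c+a*s.max(),np.percentile(P[m][:,2],90))
for lo in np.arange(-.18,.03,.02):
    k=(q[:,1]>lo)&(q[:,1]<lo+.02)
    if k.any(): print(lo.round(2),q[k,0].min(),q[k,0].max(),q[k,0].mean())
z=np.load("scene1.npz"); P2=pts("scene",z["d"]); hs=cv2.cvtColor(z["im"],cv2.COLOR_BGR2HSV); X,Y,Z=P2[...,0],P2[...,1],P2[...,2]
m=big((hs[...,1]>80)&(hs[...,2]>60)&(Y>-.18)&(Y<.04)&(X>.5)&(X<.6)&(Z<.05)&(Z>.012))
top=P2[m]; print("scene pin",len(top),np.percentile(top[:,2],[50,95]),top[:,1].min(),top[:,1].max())
# paddle on tray
m=(P[...,2]<.06)&(hsv[...,1]>150)&(np.hypot(P[...,0]-.447,P[...,1]-.359)<.13)
k=(P2[...,2]>.011)&(np.hypot(X-.447,Y-.359)<.12)&(hs[...,1]>100); print("paddle",k.sum(),P2[k].min(0),P2[k].max(0),P2[k].mean(0))
```

```text
top pin [ 0.5523 -0.0811] [-0.0674  0.9977] 93.86657883781805 [ 0.559  -0.1812] [0.5449 0.0273] 0.037616666547849544
-0.18 0.5456752684141823 0.5724189253639265 0.55824434167623
-0.16 0.5425551223690218 0.5692728517854626 0.5571067303330278
-0.14 0.5423514542759439 0.569089333516285 0.5556216248284334
-0.12 0.5421479353076675 0.5688753748819686 0.5551101993452094
-0.1 0.5390052900547633 0.5657052138389179 0.5523423091828713
-0.08 0.5388032053469816 0.5654927185920493 0.5517470631594392
-0.06 0.5356660432547206 0.5623281113610838 0.5486485302259405
-0.04 0.5354940434734169 0.5621472126358937 0.5491510181928452
-0.02 0.5354080839747801 0.5589879575625798 0.54734462453651
-0.0 0.5380251184195277 0.5558329301314182 0.5469244004365578
0.02 0.5379675695443551 0.5556246174004762 0.5462896372443622
scene pin 527 [0.0335 0.038 ] -0.1547499608088681 0.029154092318900676
paddle 555 [0.3316 0.2438 0.011 ] [0.5662 0.4712 0.0235] [0.4707 0.3572 0.0155]
```

carry_out(commands=[[2.1,-3.7,0,0,0,-8.3,-1],[2.1,-3.7,0,0,0,-8.3,-1],[2.1,-3.7,0,0,0,-8.3,-1],[2.1,-3.7,0,0,0,-8.3,-1],[2.1,-3.7,0,0,0,-8.3,-1],[0,-0.2,-3,0,0,0,-1],[0,0,-3,0,0,0,-1],[0,0,0,0,0,0,-1],[0,0,0,0,0,0,-1]])

```text
t: 10.55
position: [0.5532, -0.0857, 0.0723]
tool_rot: [-0.001, 0.678, 0.735, -0.0]
contact_force: [0.0, 0.4, -0.2]
finger_gap: 0.0855
gripper_force: 0.0
```

carry_out(commands=[[0,-0.4,-2,0,0,0,-1],[0,0,-2,0,0,0,-1],[0,0,-2,0,0,0,-1],[0,0,-2,0,0,0,-1],[0,0,-1,0,0,0,-1],[0,0,-0.6,0,0,0,-1],[0,0,-0.4,0,0,0,-1],[0,0,0,0,0,0,-1],[0,0,0,0,0,0,-1]])

```text
t: 11.45
position: [0.5542, -0.0905, -0.0273]
tool_rot: [0.001, 0.678, 0.735, 0.0]
contact_force: [-0.9, 0.0, 0.4]
finger_gap: 0.0853
gripper_force: 0.0
```

carry_out(commands=[[0,0,0,0,0,0,-0.4],[0,0,0,0,0,0,0],[0,0,0,0,0,0,0.3],[0,0,0,0,0,0,0.6],[0,0,0,0,0,0,1],[0,0,0,0,0,0,1],[0,0,0,0,0,0,1]], grip_force=60)

```text
t: 12.15
position: [0.5536, -0.0905, -0.0277]
tool_rot: [0.0, 0.678, 0.735, 0.0]
contact_force: [-1.6, 0.7, 5.3]
finger_gap: 0.0277
gripper_force: 59.0
```

The pin is gripped. I tip it about its tail while easing it towards +y.

carry_out(commands=[[0,0.2,0.5,1.5,0.1,0,1],[0,0.2,0.5,1.5,0.1,0,1],[0,0.2,0.5,1.5,0.1,0,1],[0,0.2,0.5,1.5,0.1,0,1],[0,0.2,0.5,1.5,0.1,0,1],[0,0,0,0,0,0,1]])

```text
t: 12.75
position: [0.5543, -0.0813, -0.0024]
tool_rot: [-0.047, 0.677, 0.733, 0.046]
contact_force: [0.1, -0.1, -2.0]
finger_gap: 0.0282
gripper_force: 59.2
```

```bash
cat > pin.py <<'E'
from h import *
np.set_printoptions(precision=4,suppress=True)
def look(tag,show=None):
    im,d=arm.capture("scene"); P=pts("scene",d); hs=cv2.cvtColor(im,cv2.COLOR_BGR2HSV); X,Y,Z=P[...,0],P[...,1],P[...,2]
    m=(hs[...,1]>80)&(hs[...,2]>60)&(hs[...,0]>12)&(Y>-.3)&(Y<.25)&(abs(X-.552)<.035)&(Z<.4)&(Z>.012)
    p=P[big(m)]; c,a,s=axis(p); a=a*np.sign(a[1])
    print(tag,len(p),"tilt",np.degrees(np.arcsin(a[2])),"dir",a,"c",c,"ymax end",p[np.argmax(p[:,1])],"ymin end",p[np.argmin(p[:,1])],"zmax",Z[big(m)].max())
    s=arm.sense(); print(s["position"],s["contact_force"],s["finger_gap"])
    if show: cv2.imwrite(f"pics/{show}.png",cv2.resize(im[90:310,100:400],None,fx=2,fy=2))
E
python3 -c "from pin import *; look('half')"
```

```text
half 228 tilt 8.146547444139484 dir [-0.1161  0.9831  0.1417] c [ 0.5641 -0.1279  0.052 ] ymax end [ 0.5481 -0.0922  0.0582] ymin end [ 0.5618 -0.1617  0.054 ] zmax 0.06205735015381874
[ 0.5539 -0.081  -0.0028] [ 0.2771 -0.1207 -2.233 ] 0.02797104068429307
```

carry_out(commands=[[0,0.25,0.5,1.5,0.1,0,1],[0,0.25,0.5,1.5,0.1,0,1],[0,0.25,0.5,1.5,0.1,0,1],[0,0.25,0.5,1.5,0.1,0,1],[0,0.25,0.5,1.5,0.1,0,1],[0,0,0,0,0,0,1],[0,0,0,0,0,0,1]])

```text
t: 13.5
position: [0.5536, -0.0681, 0.0219]
tool_rot: [-0.095, 0.672, 0.729, 0.09]
contact_force: [-0.5, 0.2, -1.9]
finger_gap: 0.0281
gripper_force: 59.2
```

```bash
python3 -c "from pin import *; look('15','tilt')"
```

```text
15 279 tilt 16.11672610474319 dir [-0.0766  0.9576  0.2776] c [ 0.5644 -0.1289  0.0675] ymax end [ 0.5622 -0.0915  0.0775] ymin end [ 0.5619 -0.1677  0.0628] zmax 0.08377902907084475
[ 0.5534 -0.0679  0.0218] [-0.7488 -0.0504 -1.3954] 0.028343815002853046
```

View pics/tilt.png

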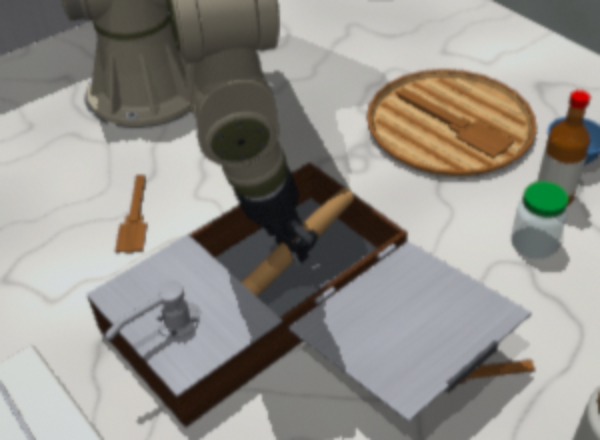

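The head, at about (345,195) in the picture, is tipped out over the well at roughly 0.10 m, the tail is still under the deck, and the only load is the pin's weight. I now draw it along its own axis.

carry_out(commands=[[0,0.7,0.2,0,0,0,1],[-0.1,1.5,0.4,0,0,0,1],[-0.1,1.5,0.4,0,0,0,1],[-0.1,1.5,0.5,0,0,0,1],[-0.1,1.5,0.4,0,0,0,1],[-0.1,1.5,0.4,0,0,0,1],[-0.1,1.5,0.5,0,0,0,1],[-0.1,1.5,0.6,0,0,0,1],[-0.1,1.5,0.8,0,0,0,1],[-0.1,1,1,0,0,0,1],[0,0,0,0,0,0,1]])

```text
t: 14.65
position: [0.5453, 0.0704, 0.0758]
tool_rot: [-0.094, 0.671, 0.729, 0.091]
contact_force: [1.0, -0.3, -1.7]
finger_gap: 0.0285
gripper_force: 59.2
```

carry_out(commands=[[0,0,1,0,0,0,1],[0,0,2,0,0,0,1],[0,0,2,0,0,0,1],[0,0,2,0,0,0,1],[0,0,2,0,0,0,1],[0,0,2,0,0,0,1],[0,0,2,0,0,0,1],[0,0,2,0,0,0,1],[0,0,2,0,0,0,1],[0,0,1,0,0,0,1],[0,0,0,0,0,0,1],[0,0,0,0,0,0,1]])

```text
t: 15.85
position: [0.5444, 0.0687, 0.2533]
tool_rot: [-0.095, 0.672, 0.728, 0.09]
contact_force: [0.0, -0.4, -2.1]
finger_gap: 0.0279
gripper_force: 59.3
```

```bash
python3 -c "from pin import *; look('end','end')"
```

```text
end 748 tilt 16.128925961790266 dir [-0.0616  0.9587  0.2778] c [ 0.5596 -0.0415  0.2841] ymax end [0.5368 0.0579 0.3132] ymin end [ 0.5581 -0.1302  0.2605] zmax 0.3154176657339178
[0.5441 0.0689 0.2529] [ 0.3566  1.3777 -2.5664] 0.028257810037423708
```

View pics/end.png

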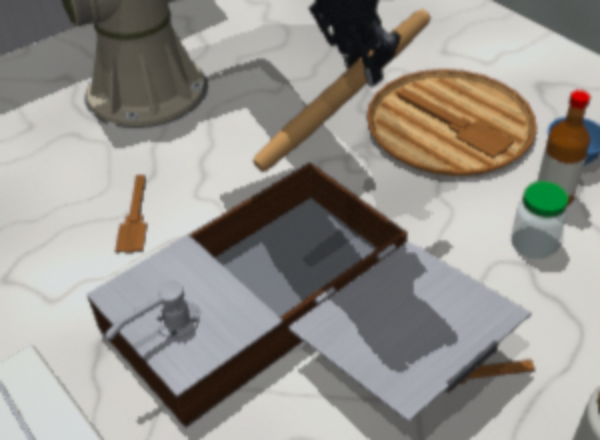

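The pin is free and held from (262,160) to (425,15), with its tail at about z = 0.25. The paddle is on the tray and nothing else has moved. I hand the job in.

```bash
python3 -c "
from cell import arm
print(abs(arm.sense()['joint_velocities']).max()); print(arm.close_job())"
```

```text
0.007580919626610104
the job is handed in; nothing more can be done
None
```

The paddle lies released on the tray, the pin was drawn out diagonally and is held still with its tail about 0.25 m above the slab, and the job is handed in; no verdict was returned.

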